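# Fit the drive spindle into the bearing stand

## Task

Take the spindle with the flat bar-shaped head out of the storage block and thread it down through both bearings of the bearing stand, its bar head pointing across the stand. Pressing only lightly, turn it anticlockwise by feel until the tang on its foot drops into the hidden slot of the sprung drive, so that its collar sits fully home on the upper bearing and stays there when you let go. Never force it, and leave the other pin, the bottle and the dish where they are.

Things in the scene. Friction and masses are not known exactly. Their poses are not given: they have to be found in the camera images.
- spindle: Loose steel spindle, 160 mm long, about 0.15 kg, upright in one of the storage block's two bores (foot 12 mm above the worktop, on the bore's floor). Origin on its axis at the tip of the foot, z up to the head, x along the length of the bar head, which is also the width of the tang; a half turn makes no difference. Its x axis stands within 0.3 rad of the block's y axis.
- spindle_head (a point): Centre of the spindle's black flat bar head, 143 mm above the foot. The head reaches from 126 to 160 mm above the foot and measures 32 mm (x) by 14 mm (y): grip it across the 14 mm. Below it a 12 mm neck.
- spindle_collar (a point): Underside of the spindle's dark collar, on the axis, 110 mm above the foot; collar 24 mm in diameter, 6 mm thick. Below it a round shaft 12 mm in diameter, tapered at its start; at the foot a square-edged tang 11.5 mm wide (x), 4 mm thick (y), 8 mm long.
- stand: Fixed aluminium bearing stand, 100 x 84 mm, 125 mm high; a column at its back (+x side) ends level with the upper bearing. Origin on the worktop, on the common upright axis of both bearings and the drive; z up, y across its width. The spindle must not be pressed or levered against any part of it with more than 30 N.
- upper_bearing (a point): Centre of the upper bearing's mouth, 125 mm above the worktop: plate 56 x 56 mm, 14 mm thick, with a through bore 13.5 mm in diameter, its top 5 mm a cone widening to 19.5 mm. The spindle's collar rests on it when home (foot then 15 mm above the worktop).
- lower_bearing (a point): Centre of the lower bearing's mouth, 65 mm above the worktop, of the same size as the upper; it is the roof of the closed grey housing that hides the drive.
- drive_top (a point): Centre of the hidden drive disc's top face at rest, 23 mm above the worktop: steel, 32 mm in diameter, with a slot 5.5 mm wide, 10 mm deep across it, somewhere 0.25 to 1.45 rad anticlockwise (from above) of the stand's y axis, unseen, unmeasured. Braked: it does not turn. Sprung: it sinks from 4 N on, 0.8 N more per mm, for 5 mm, then is solid; it comes up again when the tang meets the slot.
- block: Fixed grey storage block, 56 (x) x 130 (y) x 60 mm high, origin under its centre on the worktop, z up. Two upright bores 14 mm in diameter, 48 mm deep, at y = +35 and y = -35 mm; the spindle stands in one, the short pin in the other.
- short_pin: Bystander: shorter steel pin, 102 mm long, 12 mm in diameter, with a round black knob 22 mm in diameter on top, standing in the other bore. Origin at its foot.
- bottle: Bystander: glass bottle with a blue cap, 69 mm in diameter, 150 mm high, standing loose. Origin under its centre.
- petri: Bystander: clear round dish, 61 mm in diameter, 15 mm high, lying loose on the worktop between block and stand. Origin under its centre.
Not all that is in view belongs to the job. Leave any turquoise look-alike of the spindle alone.

How it is judged:
On the way, in this order (a step that is already met when the one before it is completed fails the run):
1. the spindle's foot is in the bore of the upper bearing (z of spindle in the frame of stand between 0.06 and 0.118 m and horizontal distance between spindle and stand below 0.008 m and angle between spindle's own z axis and vertical below 0.15 rad), for 0.1 s.
2. the spindle's foot is in the bore of the lower bearing (z of spindle in the frame of stand below 0.056 m and horizontal distance between spindle and stand below 0.005 m and angle between spindle's own z axis and vertical below 0.08 rad), for 0.1 s.
At the end, for the whole second after the job is handed in: The spindle stands through both bearings, its tang in the drive slot and its collar home on the upper bearing (foot 10 to 17.5 mm above the stand's origin, within 4 mm of the bearing axis, axis within 0.05 rad of the stand's), at rest and released (z of spindle in the frame of stand between 0.01 and 0.0175 m and horizontal distance between spindle and stand below 0.004 m and angle between the z axis of spindle and the z axis of stand, either way round below 0.05 rad and linear speed of spindle below 0.01 m/s); the robot touches nothing.
It fails at once if the spindle is pressed or levered against the stand with more than 30 N (contact force between spindle and stand above 30 N).
It fails at once if the short pin is moved by more than 15 mm (distance of short_pin from where it was at the start of the episode above 0.015 m).
It fails at once if the bottle is moved by more than 20 mm (distance of bottle from where it was at the start of the episode above 0.02 m).
It fails at once if the dish is moved by more than 20 mm (distance of petri from where it was at the start of the episode above 0.02 m).
It also fails if it takes over 67 s, if anything falls off the work surface, if the arm or the gripper's body presses on something with over 40 N, if the wrist force passes 120 N, or if a joint passes its speed limit or range.

## Robot

A 6-joint arm with a two-finger parallel gripper is mounted at the origin on a cart in front of the work surface, level with it; the furniture and walls round the work are solid. World frame = base frame: x ahead of the robot, y to its left, z up, the work surface at z = 0. Lengths are in m, angles in rad, forces in N, time in s.
With the tool pointing down it reaches from about 0.35 to 0.975 m from the base axis. Payload 4.9 kg.
Tool frame: the origin (TCP) lies on the front face of the gripper's body, between the roots of the fingers; the fingertips stand ctrl.tip_extent ahead of it and the grasp point (between the pads) lies 54 mm ahead of it (ctrl.tip_extent is the distance from the TCP to the fingertips, in m); z points along the fingers, y is the line along which they close (so a half turn about z gives the same grasp; the last joint's range is limited). The gripper opens to 85 mm and grips with 20 to 120 N. Pads are 22 mm wide; open, the fingers measure 114 mm over their backs; the gripper's body (76 mm by 85 mm) begins 54 mm behind the grasp point. The pads swing forward as they close: fully open they stand 13 mm farther back than shut.
Start: joints at [1.041, 0.053, 1.613, -0, 1.476, -0.119], TCP at [0.25, 0.573, 0.304] pointing down, gripper open.
Joint ranges: [-3.01, 3.01], [-1.01, 2.22], [0.06, 2.58], [-1.02, 4.17], [0.09, 2.62], [-3.14, 3.14]. Speed limits (rad/s): [2.57, 2.57, 3.14, 3.14, 3.14, 3.14].

## Interface

Orientations are given as a rotation vector (axis times angle).
In Python, from station import ctrl gives the robot as it stands.
- The arm moves only by the tool apply_moves, never from a script. Its argument "rows" is one flat list of numbers, 6 for each row, row after row: the shift along the tool's x, y, z normalised to -1 to 1, where 1 is 0.6 m, then the turn, a rotation vector about the tool's x, y, z normalised to -1 to 1, where 1 is 90 degrees. A call has 1 to 20 rows; each row is the pose to reach, as a shift and turn from the pose commanded when the call began, along the tool's axes at that moment; what a row does not reach only later rows make up. A row lasts 1/10 s, in which the tool goes at most 50 mm and 8.59 degrees, less where a joint would pass 70% of its speed; a pose out of reach is approached as far as the arm can. A call with a number of a shift or a turn outside -1 to 1 is refused whole. A call with a gripper value outside its range is refused whole. "grip" is the opening, from 0 (shut) to 1 (fully open), set as the call begins (left out, the last holds). The fingers move at their own pace and stop on an object; "grip_force" is the grip in N (left out, the last holds). Time passes only in rows, so rows that repeat a pose let the fingers close. It gives the time, the measured TCP pose, the force, the opening and the grip force at its end, in the units of the state.
- ctrl.get_obs(): the state, without advancing time (a new reading comes with each control period).
- ctrl.get_image(name): name is "side" or "top"; returns (picture, depth): 420x560x3 uint8, blue, green, red; 420x560 float32, m along the optical axis (not along the pixel's ray), 0 where there is no reading.
- ctrl.camera_model(name): a dict with "mtx" (3x3 intrinsics, pixels), "k1" (the pictures are not rectified: a ray, as slopes to the right and down, at radius r is drawn at 1 + k1 r^2 times it, then the intrinsics apply), "R" (3x3) and "t" (3): a world point X has camera coordinates R X + t. Camera axes: x right, y down, z forward; pixel columns grow to the right and rows downward; lengths in m; the calibration is good to about 2 mm. A picture is of the moment at which its call begins. camera_model takes no time and is no camera call.
- ctrl.finish_job(): hands the job in; it is judged then, once.
The state is a dict: "t": time; "q": joint angles; "dq": joint speeds; "effort": joint torques, N m; "tool_pos": TCP position; "tool_rot": TCP orientation; "contact_force": force on the tool from outside, world axes, zero at the start; "wrist_torque": the same for the moment, N m; "opening": finger opening in m; "grip_force": force on a finger pad.
Only numpy, scipy, OpenCV 4.12 (cv2) and the standard library are available. Lean on these libraries where they do the work, as an engineer would, in place of code of your own. Each camera call takes 0.05 s, during which the arm holds its last target. There are 200 camera calls.

## Working session

There is one attempt and no reset: what is moved stays moved. The work goes in short steps, Python scripts to look and compute and a tool call to move; the robot and the scene stay as the last step left them, time stands still between calls to the robot, and variables do not carry over. Pictures are saved under pics/ and viewed, at most 10 in all, crops included, and the job is handed in when it is done.

Besides the shell and the picture viewer there is one more tool, called after "Emit:" in YAML: its name, and indented under it one key for each argument. apply_moves: Moves the arm, as the interface text tells. Its arguments: {"type":"object","properties":{"rows":{"type":"array","items":{"type":"number"}},"grip":{"type":"number"},"grip_force":{"type":"number"}},"required":["rows"]}

```bash
mkdir -p pics; ls; cat > h.py <<'E'
import numpy as np, cv2
from station import ctrl
from scipy.spatial.transform import Rotation as R
def cloud(name):
    im,d=ctrl.get_image(name); c=ctrl.camera_model(name); K=np.array(c["mtx"]);k=c["k1"]
    v,u=np.mgrid[:d.shape[0],:d.shape[1]]
    x=(u-K[0,2])/K[0,0]; y=(v-K[1,2])/K[1,1]; X,Y=x.copy(),y.copy()
    for _ in range(10):
        s=1+k*(X*X+Y*Y); X,Y=x/s,y/s
    P=np.stack([X*d,Y*d,d],-1)
    W=(P-np.array(c["t"]))@np.array(c["R"])
    W[d==0]=np.nan
    return im,d,W
E
python3 - <<'E'
from h import *
for n in("side","top"):
    im,d,W=cloud(n); np.savez(n+".npz",im=im,W=W); cv2.imwrite(f"pics/{n}0.png",im)
    c=ctrl.camera_model(n); print(n,-np.array(c["R"]).T@c["t"],c["mtx"][0][0])
o=ctrl.get_obs(); print(o["tool_pos"],o["tool_rot"],ctrl.tip_extent,o["t"],o["contact_force"])
E
```

```text
pics
side [0.5285526  0.74593922 0.61869154] 455.00266958974686
top [0.4474829  0.01573506 1.08945587] 477.06800497427815
[0.24936945 0.57261846 0.30278145] [-6.40598041e-01 -3.07500871e+00  2.80565948e-03] 0.0726 0.1 [ 0.43652075  0.95969774 -0.15020371]
```

View pics/side0.png

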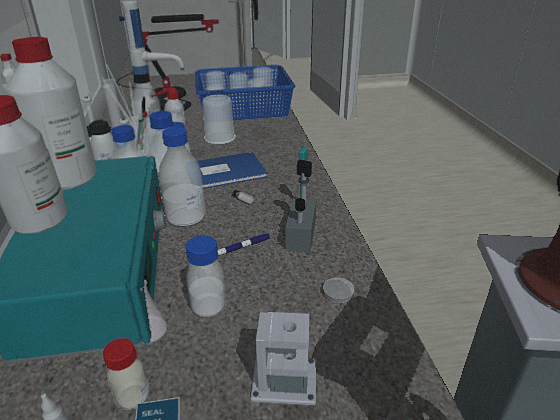

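View pics/top0.png

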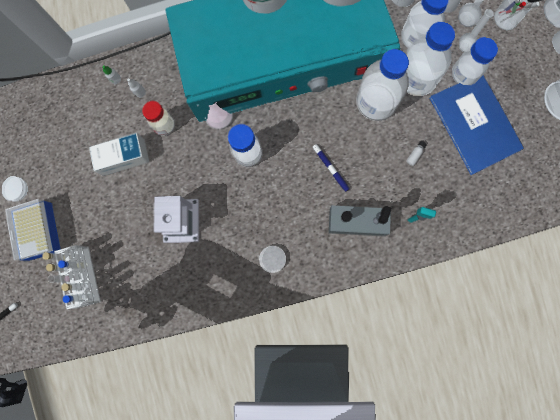

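In the side picture the stand is at (285,355), with the bore at (289,327). The block is at (301,228), and the short pin's round knob is at (300,205). A black bar head stands at (304,166), and a turquoise thing lies behind it at (305,155). In the top picture the stand is at (175,220), the round knob at (346,216), the black bar at (385,214), the turquoise look-alike at (428,213), the dish at (272,259) and the bottle at (243,143).

Candidates are the bar at (385,214), the knob at (346,216) and the turquoise one at (428,213). The black flat bar in the block's bore fits; I'll confirm it in a crop.

```bash
python3 - <<'E'
from h import *
T=np.load("top.npz"); im,W=T["im"],T["W"]; S=np.load("side.npz"); 
a=cv2.resize(im[185:255,310:450],None,fx=5,fy=5,interpolation=cv2.INTER_CUBIC)
b=cv2.resize(S["im"][140:260,260:350],None,fx=2.9,fy=2.9,interpolation=cv2.INTER_CUBIC)
b2=cv2.resize(im[185:255,140:215],None,fx=4,fy=4,interpolation=cv2.INTER_CUBIC)
o=np.zeros((600,700,3),np.uint8); o[:350]=a; q=b[-250:]; 
o[350:,:b.shape[1]]=cv2.resize(b,(b.shape[1],250)); o[350:600,300:600]=b2[:250]; cv2.imwrite("pics/crop1.png",o)
def rect(m,name,W,lbl):
    p=W[m]; r=cv2.minAreaRect(p[:,:2].astype(np.float32)); print(lbl,len(p),"z",np.median(p[:,2]).round(4),"c",np.round(r[0],4),"size",np.round(r[1],4),"ang",round(r[2],2),"mean",p.mean(0).round(4))
for n,I,V in(("top",im,W),("side",S["im"],S["W"])):
    x,y,z=V[...,0],V[...,1],V[...,2]; dark=I.max(-1)<60
    nb=(y<-0.1)&(y>-0.6)
    if n=="top":
        sub=np.zeros_like(nb); sub[195:240,320:400]=1; st=np.zeros_like(nb); st[185:250,145:215]=1
        hd=np.zeros_like(nb); hd[200:232,370:400]=1
    else:
        sub=np.zeros_like(nb); sub[140:255,280:325]=1; st=np.zeros_like(nb); st[300:410,245:325]=1
        hd=np.zeros_like(nb); hd[150:190,290:320]=1
    def go(m,l):
        if m.sum()>5: rect(m,n,V,n+" "+l)
    go(sub&(abs(z-.06)<.004),"block top"); go(hd&(z>.13)&(z<.19),"head"); go(hd&(z>.165)&(z<.178),"head top")
    go(sub&(z>.1)&(z<.125),"pin knob"); go(st&(abs(z-.125)<.004),"stand top"); go(st&(abs(z-.065)<.004),"lower top")
    go(st&(z>.01)&(z<.03),"stand base"); 
    h=hd&(z>.13)&(z<.19); print(np.histogram(z[h],8))
E
```

```text
top block top 1171 z 0.0609 c [ 0.5613 -0.1249] size [0.1302 0.0567] ang 86.25 mean [ 0.5594 -0.1197  0.0608]
top head 170 z 0.1718 c [ 0.5603 -0.1567] size [0.0191 0.0332] ang 73.31 mean [ 0.558  -0.1565  0.166 ]
top head top 126 z 0.1728 c [ 0.5596 -0.1589] size [0.0145 0.0331] ang 73.31 mean [ 0.5587 -0.1581  0.1723]
top pin knob 96 z 0.1149 c [ 0.5666 -0.1144] size [0.0199 0.071 ] ang 8.15 mean [ 0.5627 -0.0899  0.114 ]
top stand top 892 z 0.1256 c [0.5681 0.2817] size [0.0758 0.0573] ang 0.14 mean [0.5682 0.2816 0.1255]
top lower top 233 z 0.0656 c [0.5673 0.2808] size [0.0731 0.056 ] ang 0.17 mean [0.5577 0.2676 0.0654]
top stand base 336 z 0.0124 c [0.5666 0.2816] size [0.0994 0.0806] ang 0.69 mean [0.5535 0.2652 0.0137]
(array([10,  0, 12,  6,  8, 10, 32, 92]), array([0.13003416, 0.13590628, 0.1417784 , 0.14765051, 0.15352263,
       0.15939475, 0.16526687, 0.17113898, 0.1770111 ]))
side block top 628 z 0.0603 c [ 0.5604 -0.1487] size [0.1887 0.0561] ang 86.39 mean [ 0.5611 -0.1088  0.0602]
side head 336 z 0.1547 c [ 0.5647 -0.1988] size [0.0311 0.1106] ang 7.14 mean [ 0.5611 -0.1755  0.1547]
side head top 76 z 0.1708 c [ 0.5603 -0.1556] size [0.0146 0.0313] ang 71.09 mean [ 0.5595 -0.1537  0.1701]
side pin knob 140 z 0.1125 c [ 0.5627 -0.1155] size [0.0827 0.0205] ang 85.64 mean [ 0.5631 -0.1065  0.1111]
side stand top 1530 z 0.1247 c [0.5701 0.2842] size [0.0748 0.0592] ang 1.76 mean [0.5697 0.2865 0.1246]
side lower top 899 z 0.0644 c [0.5686 0.2926] size [0.0738 0.0421] ang 0.18 mean [0.5639 0.2949 0.0644]
side stand base 910 z 0.0119 c [0.568  0.2861] size [0.0984 0.0798] ang 1.54 mean [0.564  0.308  0.0151]
(array([21, 25, 44, 46, 53, 58, 33, 56]), array([0.13019841, 0.13562367, 0.14104893, 0.14647419, 0.15189944,
       0.1573247 , 0.16274996, 0.16817522, 0.17360047]))
```

View pics/crop1.png

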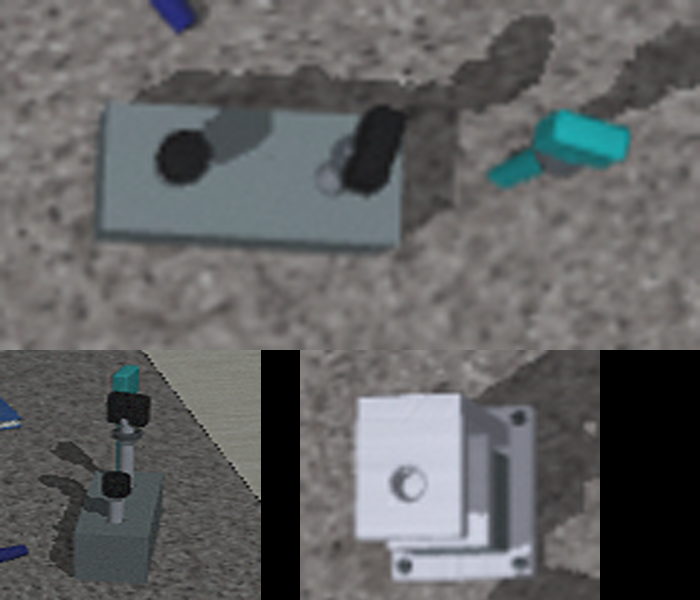

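The crop confirms it: the black flat bar at top (385,214) stands in the block's -y bore. The round knob is the short pin, and the turquoise one lies outside the block. One mismatch: both clouds show the bar lying roughly along world x, across the block's long side, not near the block's y as the task says. I'll trust the images for the grasp and check the tang once it is lifted. Next I rectify the stand top to find the bore and work out the approach.

```bash
cat >> h.py <<'E'
def proj(name,P):
    c=ctrl.camera_model(name); K=np.array(c["mtx"])
    q=np.asarray(P)@np.array(c["R"]).T+np.array(c["t"]); s=q[...,:2]/q[...,2:]
    s=s*(1+c["k1"]*(s**2).sum(-1,keepdims=True)); return s*[K[0,0],K[1,1]]+K[:2,2]
def ortho(name,im,cx,cy,z,half,res):  # up=+x, left=+y
    n=int(2*half/res); i=np.arange(n)*res-half
    X,Y=np.meshgrid(cx-i,cy-i,indexing="ij"); P=np.stack([X,Y,np.full_like(X,z)],-1)
    m=proj(name,P).astype(np.float32); return cv2.remap(im,m[...,0],m[...,1],cv2.INTER_CUBIC)
def move(pos,yaw):  # target tool pose (down), tool y at yaw -> row numbers
    o=ctrl.get_obs(); R0=R.from_rotvec(o["tool_rot"])
    c,s=np.cos(yaw),np.sin(yaw); Rt=R.from_matrix(np.array([[-s*-1*-1,c,0],[c,s,0],[0,0,-1]]))
    d=R0.inv().apply(np.array(pos)-o["tool_pos"])/.6; w=(R0.inv()*Rt).as_rotvec()/(np.pi/2)
    return np.r_[d,w].round(4)
E
python3 - <<'E'
from h import *
out=[]
for n in("top","side"):
    S=np.load(n+".npz")
    a=ortho(n,S["im"],.56,.283,.125,.04,.0002); out.append(a)
    b=ortho(n,S["im"],.56,-.157,.172,.03,.00015); out.append(b)
cv2.imwrite("pics/ortho.png",cv2.resize(np.vstack([np.hstack(out[:2]),np.hstack(out[2:])]),(700,700))[:, :] if 0 else cv2.resize(np.vstack([np.hstack(out[:2]),np.hstack(out[2:])]),(600,600)))
S=np.load("top.npz");W=S["W"];x,y,z=W[...,0],W[...,1],W[...,2]
for n in("top","side"):
    V=np.load(n+".npz")["W"].reshape(-1,3)
    m=(abs(V[:,2]-.06)<.003)&(abs(V[:,0]-.56)<.05)&(V[:,1]<-.04)&(V[:,1]>-.2); p=V[m][:,:2]
    e=np.linalg.eigh(np.cov(p.T))[1][:,1]; print(n,"blockaxis",np.degrees(np.arctan2(e[1],e[0])),np.percentile(p,[1,99],axis=0))
    m=(V[:,2]>.166)&(V[:,2]<.18)&(abs(V[:,0]-.56)<.03)&(abs(V[:,1]+.157)<.03); p=V[m][:,:2]
    e=np.linalg.eigh(np.cov(p.T))[1][:,1]; print("headaxis",np.degrees(np.arctan2(e[1],e[0])))
yaw=1.257
print(move((.56,-.157,.33),yaw), ctrl.get_obs()["q"])
E
```

```text
top blockaxis 82.05764917811054 [[ 0.53131246 -0.18762778]
 [ 0.59085035 -0.06108322]]
headaxis 160.7773634222487
side blockaxis 82.50171594083378 [[ 0.53348771 -0.1857695 ]
 [ 0.59172029 -0.05655298]]
headaxis 162.81566812176587
[-9.602e-01 -9.082e-01 -4.390e-02 -1.200e-03 -2.000e-04 -6.170e-02] [ 1.04100102e+00  5.32836888e-02  1.61417145e+00 -3.36909976e-05
  1.47601100e+00 -1.19019242e-01]
```

View pics/ortho.png

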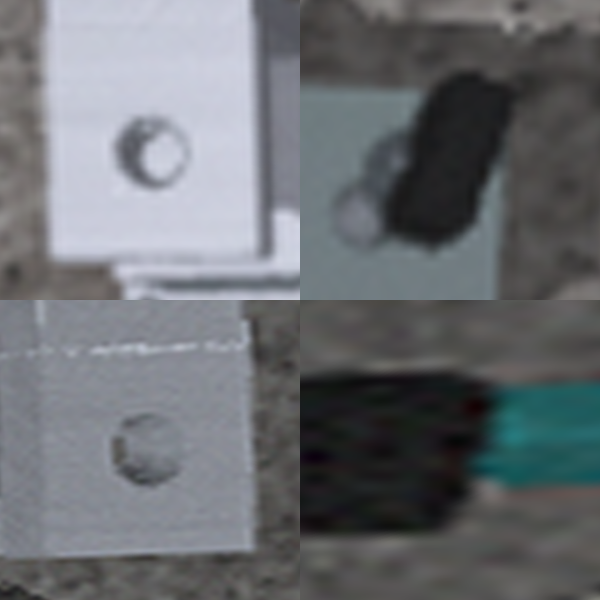

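Bore centre from the top view is (.5595,.2825) and from the side view (.560,.283), so I take (.5597,.283). The stand's yaw is about 1°. Moving above the head.

Emit:
apply_moves:
  rows: [-0.96, -0.908, -0.044, 0, 0, -0.062, -0.96, -0.908, -0.044, 0, 0, -0.062, -0.96, -0.908, -0.044, 0, 0, -0.062, -0.96, -0.908, -0.044, 0, 0, -0.062, -0.96, -0.908, -0.044, 0, 0, -0.062, -0.96, -0.908, -0.044, 0, 0, -0.062, -0.96, -0.908, -0.044, 0, 0, -0.062, -0.96, -0.908, -0.044, 0, 0, -0.062, -0.96, -0.908, -0.044, 0, 0, -0.062, -0.96, -0.908, -0.044, 0, 0, -0.062, -0.96, -0.908, -0.044, 0, 0, -0.062, -0.96, -0.908, -0.044, 0, 0, -0.062, -0.96, -0.908, -0.044, 0, 0, -0.062, -0.96, -0.908, -0.044, 0, 0, -0.062, -0.96, -0.908, -0.044, 0, 0, -0.062, -0.96, -0.908, -0.044, 0, 0, -0.062, -0.96, -0.908, -0.044, 0, 0, -0.062, -0.96, -0.908, -0.044, 0, 0, -0.062, -0.96, -0.908, -0.044, 0, 0, -0.062, -0.96, -0.908, -0.044, 0, 0, -0.062]
  grip: 0.55

```text
t: 2.1
tool_pos: [0.5598, -0.1553, 0.3302]
tool_rot: [-0.488, -3.103, -0.0]
contact_force: [-0.8, 0.7, 0.5]
opening: 0.0471
grip_force: 0.0
```

```bash
python3 - <<'E'
from h import *
o=ctrl.get_obs(); print({k:np.round(v,4) for k,v in o.items()})
print(R.from_rotvec(o["tool_rot"]).as_matrix().round(3))
print(move((.5597,-.1575,.21),1.25))
E
```

```text
{'t': np.float64(2.1), 'q': array([-3.9880e-01, -6.5900e-02,  1.6872e+00,  1.0000e-04,  1.5205e+00,
       -1.6577e+00]), 'dq': array([ 0.0024, -0.0044, -0.0024, -0.0008,  0.0011, -0.001 ]), 'effort': array([-3.64600e-01, -3.41899e+01, -3.74197e+01, -1.35000e-02,
       -6.50000e-03,  1.10000e-03]), 'tool_pos': array([ 0.5598, -0.1553,  0.3302]), 'tool_rot': array([-4.8790e-01, -3.1033e+00, -3.0000e-04]), 'contact_force': array([-0.8285,  0.6932,  0.5071]), 'wrist_torque': array([-0.0606, -0.0177, -0.0206]), 'grip_force': np.float64(0.0), 'opening': np.float64(0.0471)}
[[-0.952  0.307 -0.   ]
 [ 0.307  0.952  0.   ]
 [ 0.     0.    -1.   ]]
[-1.000e-03 -3.500e-03  2.004e-01  1.000e-04 -1.000e-04  5.700e-03]
```

Emit:
apply_moves:
  rows: [-0.001, -0.0035, 0.04, 0, 0, 0.005, -0.001, -0.0035, 0.08, 0, 0, 0.005, -0.001, -0.0035, 0.12, 0, 0, 0.005, -0.001, -0.0035, 0.15, 0, 0, 0.005, -0.001, -0.0035, 0.18, 0, 0, 0.005, -0.001, -0.0035, 0.2, 0, 0, 0.005, -0.001, -0.0035, 0.2, 0, 0, 0.005, -0.001, -0.0035, 0.2, 0, 0, 0.005]

```text
t: 2.9
tool_pos: [0.5602, -0.1583, 0.2109]
tool_rot: [0.501, 3.101, -0.0]
contact_force: [0.5, -0.3, 0.2]
opening: 0.047
grip_force: 0.0
```

Emit:
apply_moves:
  rows: [0, 0, 0, 0, 0, 0, 0, 0, 0, 0, 0, 0, 0, 0, 0, 0, 0, 0, 0, 0, 0, 0, 0, 0, 0, 0, 0, 0, 0, 0, 0, 0, 0, 0, 0, 0, 0, 0, 0, 0, 0, 0, 0, 0, 0, 0, 0, 0]
  grip: 0
  grip_force: 60

```text
t: 3.7
tool_pos: [0.5606, -0.159, 0.2117]
tool_rot: [0.502, 3.099, -0.001]
contact_force: [-0.7, 0.8, 5.2]
opening: 0.0134
grip_force: 59.3
```

```bash
python3 - <<'E'
from h import *
o=ctrl.get_obs(); print({k:np.round(o[k],4) for k in("t","tool_pos","wrist_torque","contact_force","opening","grip_force")})
im,d,W=cloud("side"); im2,_,_=cloud("top")
a=cv2.resize(im[110:260,230:370],None,fx=3,fy=3); b=cv2.resize(im2[160:260,320:440],None,fx=3,fy=3)
c=np.zeros((450,780,3),np.uint8); c[:,:420]=a; c[:300,420:]=b; cv2.imwrite("pics/grasp.png",c)
E
```

```text
{'t': np.float64(3.7), 'tool_pos': array([ 0.5606, -0.159 ,  0.2117]), 'wrist_torque': array([-0.0713,  0.1163,  0.0752]), 'contact_force': array([-0.6863,  0.7801,  5.2351]), 'opening': np.float64(0.0134), 'grip_force': np.float64(59.3392)}
```

View pics/grasp.png

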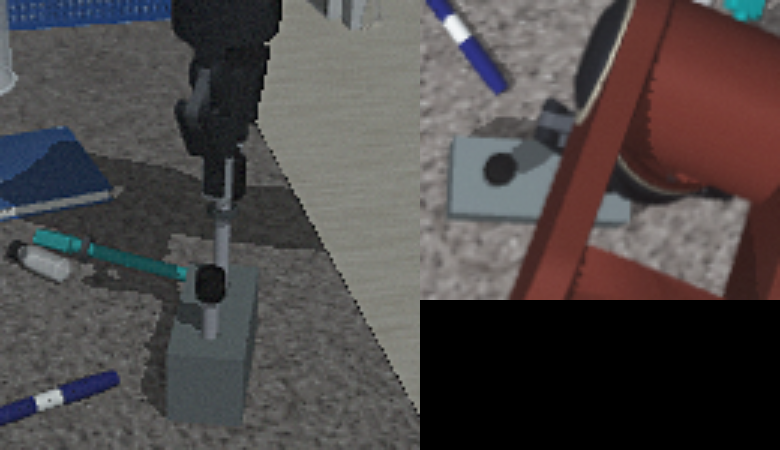

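The spindle is held in the gripper (13.4 mm opening), upright in the bore, and the short pin is untouched. The turquoise look-alike, which had stood upright behind the block, now lies on the worktop at about (120,250) in the crop. The gripper must have brushed it on the way down. It is not one of the judged items, and it is well inside the surface. Lifting now.

Emit:
apply_moves:
  rows: [0, 0, -0.03, 0, 0, 0, 0, 0, -0.06, 0, 0, 0, 0, 0, -0.1, 0, 0, 0, 0, 0, -0.15, 0, 0, 0, 0, 0, -0.2, 0, 0, 0, 0, 0, -0.25, 0, 0, 0, 0, 0, -0.3, 0, 0, 0, 0, 0, -0.3, 0, 0, 0, 0, 0, -0.3, 0, 0, 0, 0, 0, -0.3, 0, 0, 0]

```text
t: 4.8
tool_pos: [0.5594, -0.1584, 0.3874]
tool_rot: [-0.502, -3.097, -0.002]
contact_force: [-0.4, 0.7, -2.7]
opening: 0.013
grip_force: 59.1
```

```bash
python3 - <<'E'
from h import *
o=ctrl.get_obs(); print({k:np.round(o[k],4) for k in("t","q","tool_pos","wrist_torque","contact_force","opening","grip_force")})
print(move((.52,.2,.39),0.6)); print(move((.5597,.283,.39),0.02))
E
```

```text
{'t': np.float64(4.8), 'q': array([-4.0400e-01, -8.4400e-02,  1.6110e+00,  1.0000e-04,  1.6195e+00,
       -1.6535e+00]), 'tool_pos': array([ 0.5594, -0.1584,  0.3874]), 'wrist_torque': array([-0.0438,  0.0254, -0.0318]), 'contact_force': array([-0.3949,  0.6729, -2.7271]), 'opening': np.float64(0.013), 'grip_force': np.float64(59.0768)}
[ 0.251   0.5461 -0.003  -0.0007 -0.0028  0.4135]
[ 0.2319  0.6982 -0.0031 -0.0015 -0.0026  0.7827]
```

Emit:
apply_moves:
  rows: [0.019, 0.058, -0.003, 0, 0, 0.065, 0.039, 0.116, -0.003, 0, 0, 0.13, 0.058, 0.175, -0.003, 0, 0, 0.195, 0.077, 0.233, -0.003, 0, 0, 0.26, 0.097, 0.29, -0.003, 0, 0, 0.325, 0.116, 0.35, -0.003, 0, 0, 0.39, 0.135, 0.407, -0.003, 0, 0, 0.455, 0.155, 0.465, -0.003, 0, 0, 0.52, 0.174, 0.524, -0.003, 0, 0, 0.585, 0.193, 0.58, -0.003, 0, 0, 0.65, 0.213, 0.64, -0.003, 0, 0, 0.715, 0.232, 0.698, -0.003, 0, 0, 0.783, 0.232, 0.698, -0.003, 0, 0, 0.783, 0.232, 0.698, -0.003, 0, 0, 0.783, 0.232, 0.698, -0.003, 0, 0, 0.783]

```text
t: 6.3
tool_pos: [0.56, 0.2818, 0.3905]
tool_rot: [-2.199, -2.243, 0.004]
contact_force: [-0.8, -0.2, -1.9]
opening: 0.0129
grip_force: 59.2
```

```bash
python3 - <<'E'
from h import *
o=ctrl.get_obs(); print({k:np.round(o[k],4) for k in("t","q","tool_pos","tool_rot","wrist_torque","contact_force","opening","grip_force")})
im,d,W=cloud("side"); np.savez("s2.npz",im=im,W=W); im2,_,W2=cloud("top"); np.savez("t2.npz",im=im2,W=W2)
# foot/shaft axis prediction pixels
p=o["tool_pos"]
for dz in(-.0567,-.1,-.19,-.1997): print(dz,proj("side",p+[0,0,dz]).round(1),proj("top",p+[0,0,dz]).round(1))
print("bore",proj("side",[.5597,.283,.125]).round(1))
u,v=proj("side",p+[0,0,-.13]).astype(int); a=cv2.resize(im[v-70:v+130,u-70:u+70],None,fx=3,fy=3,interpolation=cv2.INTER_CUBIC)
b=cv2.resize(im2[150:270,120:240],None,fx=3,fy=3); c=np.zeros((600,780,3),np.uint8); c[:,:420]=a; c[:360,420:]=b; cv2.imwrite("pics/above.png",c); print(u,v)
E
```

```text
{'t': np.float64(6.3), 'q': array([ 3.4770e-01,  2.1900e-02,  1.5018e+00, -5.0000e-04,  1.6204e+00,
        3.2820e-01]), 'tool_pos': array([0.56  , 0.2818, 0.3905]), 'tool_rot': array([-2.1992, -2.2425,  0.0039]), 'wrist_torque': array([-0.01  ,  0.0026,  0.0083]), 'contact_force': array([-0.8466, -0.216 , -1.8639]), 'opening': np.float64(0.0129), 'grip_force': np.float64(59.1792)}
-0.0567 [290.1 202.5] [133.4 203.1]
-0.1 [289.9 232.1] [141.7 206.7]
-0.19 [289.6 286.3] [156.5 213.1]
-0.1997 [289.6 291.6] [157.9 213.7]
bore [289.5 326.1]
289 251
```

View pics/above.png

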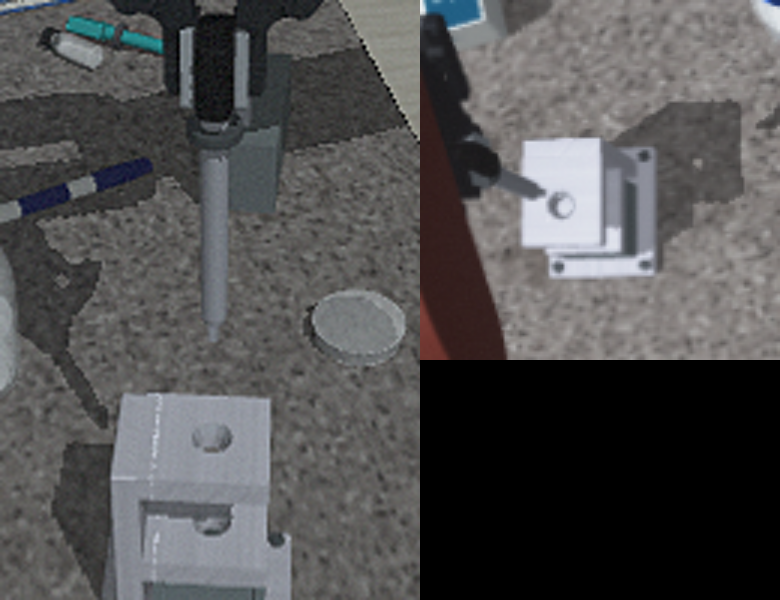

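The side view shows the spindle hanging upright, foot at (213,335), straight above the bore at (212,437). The bar head is end-on and the tang narrow, so both point across the stand and agree with each other. Quick fit of the shaft axis from the depth before lowering.

```bash
python3 - <<'E'
from h import *
from scipy.optimize import least_squares
p=ctrl.get_obs()["tool_pos"]; print(p)
for f in("s2","t2"):
    V=np.load(f+".npz")["W"].reshape(-1,3)
    m=(V[:,2]>p[2]-.183)&(V[:,2]<p[2]-.1)&(np.hypot(V[:,0]-.56,V[:,1]-.283)<.014); q=V[m]; z=q[:,2]-(p[2]-.19)
    if len(q)<20: print(f,len(q)); continue
    r=least_squares(lambda a:np.hypot(q[:,0]-a[0]-a[2]*z,q[:,1]-a[1]-a[3]*z)-.006,[.56,.283,0,0],loss="soft_l1",f_scale=.001)
    print(f,len(q),r.x.round(4),"cost",r.cost)
    # upper-bore plate from same image
    W=np.load(f+".npz")["W"]; 
s=np.load("s2.npz")["im"];t=np.load("t2.npz")["im"]
for n,im in(("side",s),("top",t)):
    a=ortho(n,im,.5597,.283,.125,.014,.0001); g=cv2.cvtColor(a,cv2.COLOR_BGR2GRAY)
    c=cv2.HoughCircles(cv2.GaussianBlur(g,(0,0),4),cv2.HOUGH_GRADIENT,1,50,param1=40,param2=8,minRadius=80,maxRadius=110)
    if c is not None: 
        for k in c[0][:2]: print(n,"bore x",.5597-(k[1]-140)*1e-4,"y",.283-(k[0]-140)*1e-4,"r",k[2]*1e-4)
E
```

```text
[0.56028349 0.28145357 0.39147366]
s2 450 [0.5598 0.2813 0.0009 0.0109] cost 7.603967400123587e-05
t2 84 [ 0.5587  0.2802  0.0076 -0.0024] cost 1.1943241342155627e-05
side bore x 0.56005 y 0.28335 r 0.00964
top bore x 0.55935 y 0.27655 r 0.00852
```

Emit:
apply_moves:
  rows: [0.0035, 0.0005, 0.03, 0, 0, 0, 0.0035, 0.0005, 0.06, 0, 0, 0, 0.0035, 0.0005, 0.09, 0, 0, 0, 0.0035, 0.0005, 0.1, 0, 0, 0, 0.0035, 0.0005, 0.107, 0, 0, 0, 0.0035, 0.0005, 0.114, 0, 0, 0, 0.0035, 0.0005, 0.12, 0, 0, 0, 0.0035, 0.0005, 0.12, 0, 0, 0]

```text
t: 7.2
tool_pos: [0.5605, 0.2848, 0.3202]
tool_rot: [2.199, 2.243, 0.0]
contact_force: [-0.3, -1.2, -1.3]
opening: 0.013
grip_force: 59.1
```

Emit:
apply_moves:
  rows: [0, 0, 0.004, 0, 0, 0, 0, 0, 0.008, 0, 0, 0, 0, 0, 0.012, 0, 0, 0, 0, 0, 0.016, 0, 0, 0, 0, 0, 0.016, 0, 0, 0]

```text
t: 7.7
tool_pos: [0.5603, 0.2847, 0.3098]
tool_rot: [-2.199, -2.243, 0.001]
contact_force: [-0.4, -0.9, -1.5]
opening: 0.013
grip_force: 59.2
```

```bash
cat >> h.py <<'E'
def st():
    a=[ctrl.get_obs()]
    o=a[0]; print({k:np.round(o[k],4) for k in("t","tool_pos","wrist_torque","contact_force")}, "tilt",R.from_rotvec(o["tool_rot"]).as_matrix()[:2,2].round(4))
    return o
E
python3 -c "
from h import *
st()
for i in range(2): ctrl.get_image('side'); st()"
```

```text
{'t': np.float64(7.7), 'tool_pos': array([0.5603, 0.2847, 0.3098]), 'wrist_torque': array([-0.1587,  0.0672,  0.0597]), 'contact_force': array([-0.4173, -0.9053, -1.5196])} tilt [-0.0007 -0.0002]
{'t': np.float64(7.75), 'tool_pos': array([0.5603, 0.2847, 0.31  ]), 'wrist_torque': array([-0.1993,  0.0896, -0.016 ]), 'contact_force': array([-0.5207, -0.89  , -3.3518])} tilt [-0.0006 -0.0002]
{'t': np.float64(7.8), 'tool_pos': array([0.5604, 0.2847, 0.3101]), 'wrist_torque': array([-0.2063,  0.1365, -0.0071]), 'contact_force': array([-0.0894,  0.0835, -1.7264])} tilt [-0.0006 -0.0002]
```

Emit:
apply_moves:
  rows: [-0.001, -0.0003, 0.01, 0, 0, 0, -0.001, -0.0003, 0.02, 0, 0, 0, -0.001, -0.0003, 0.03, 0, 0, 0, -0.001, -0.0003, 0.04, 0, 0, 0, -0.001, -0.0003, 0.05, 0, 0, 0, -0.001, -0.0003, 0.06, 0, 0, 0, -0.001, -0.0003, 0.06, 0, 0, 0]

```text
t: 8.5
tool_pos: [0.5599, 0.284, 0.273]
tool_rot: [-2.199, -2.242, 0.003]
contact_force: [-0.2, -1.1, -1.6]
opening: 0.0133
grip_force: 59.2
```

```bash
python3 -c "
from h import *
st()
for i in range(2): ctrl.get_image('side'); st()"
```

```text
{'t': np.float64(8.5), 'tool_pos': array([0.5599, 0.284 , 0.273 ]), 'wrist_torque': array([-0.0438,  0.0169, -0.0014]), 'contact_force': array([-0.176 , -1.0752, -1.5984])} tilt [-0.0019 -0.0007]
{'t': np.float64(8.55), 'tool_pos': array([0.5601, 0.2841, 0.2737]), 'wrist_torque': array([-0.0046,  0.024 , -0.005 ]), 'contact_force': array([-0.3423,  0.3902, -1.2509])} tilt [-0.0011 -0.0003]
{'t': np.float64(8.6), 'tool_pos': array([0.5602, 0.2842, 0.2743]), 'wrist_torque': array([-0.085 ,  0.0289,  0.0246]), 'contact_force': array([ 0.0732,  0.9368, -1.3178])} tilt [-0.0004 -0.    ]
```

Emit:
apply_moves:
  rows: [-0.0003, 0, 0.006, 0, 0, 0, -0.0003, 0, 0.012, 0, 0, 0, -0.0003, 0, 0.018, 0, 0, 0, -0.0003, 0, 0.024, 0, 0, 0, -0.0003, 0, 0.03, 0, 0, 0, -0.0003, 0, 0.036, 0, 0, 0, -0.0003, 0, 0.042, 0, 0, 0, -0.0003, 0, 0.042, 0, 0, 0, -0.0003, 0, 0.042, 0, 0, 0]

```text
t: 9.5
tool_pos: [0.5602, 0.284, 0.2492]
tool_rot: [-2.199, -2.243, 0.0]
contact_force: [0.6, -0.1, -1.6]
opening: 0.013
grip_force: 59.2
```

```bash
python3 -c "
from h import *
st()
for i in range(2): ctrl.get_image('side'); st()"
```

```text
{'t': np.float64(9.5), 'tool_pos': array([0.5602, 0.284 , 0.2492]), 'wrist_torque': array([-0.0202,  0.0154,  0.0738]), 'contact_force': array([ 0.5813, -0.1141, -1.5577])} tilt [-0.0002 -0.0001]
{'t': np.float64(9.55), 'tool_pos': array([0.5604, 0.284 , 0.2495]), 'wrist_torque': array([0.0227, 0.0006, 0.0327]), 'contact_force': array([-1.1209,  0.2344, -1.1153])} tilt [0.0003 0.0001]
{'t': np.float64(9.6), 'tool_pos': array([0.5604, 0.284 , 0.2495]), 'wrist_torque': array([-0.0327, -0.0151,  0.0385]), 'contact_force': array([ 0.0735,  0.2313, -1.8962])} tilt [0.0004 0.0001]
```

Through both bearings with almost no side load. Lowering to just above the drive.

Emit:
apply_moves:
  rows: [0, 0, 0.008, 0, 0, 0, 0, 0, 0.016, 0, 0, 0, 0, 0, 0.024, 0, 0, 0, 0, 0, 0.03, 0, 0, 0, 0, 0, 0.035, 0, 0, 0, 0, 0, 0.039, 0, 0, 0, 0, 0, 0.039, 0, 0, 0, 0, 0, 0.039, 0, 0, 0]

```text
t: 10.4
tool_pos: [0.5603, 0.2839, 0.2259]
tool_rot: [-2.2, -2.243, 0.0]
contact_force: [0.6, -0.4, -2.7]
opening: 0.0132
grip_force: 59.2
```

Emit:
apply_moves:
  rows: [0, 0, 0.002, 0, 0, 0, 0, 0, 0.004, 0, 0, 0, 0, 0, 0.004, 0, 0, 0, 0, 0, 0.004, 0, 0, 0]

```text
t: 10.8
tool_pos: [0.5603, 0.2839, 0.2234]
tool_rot: [2.2, 2.243, -0.0]
contact_force: [-0.5, -0.4, -1.2]
opening: 0.0133
grip_force: 59.2
```

Emit:
apply_moves:
  rows: [0, 0, 0.001, 0, 0, 0, 0, 0, 0.002, 0, 0, 0, 0, 0, 0.002, 0, 0, 0, 0, 0, 0.002, 0, 0, 0]

```text
t: 11.2
tool_pos: [0.5604, 0.284, 0.2227]
tool_rot: [2.199, 2.243, 0.0]
contact_force: [-0.6, -0.4, 0.6]
opening: 0.0129
grip_force: 59.7
```

```bash
python3 -c "
from h import *
st()
for i in range(3): ctrl.get_image('side'); st()"
```

```text
{'t': np.float64(11.2), 'tool_pos': array([0.5604, 0.284 , 0.2227]), 'wrist_torque': array([-0.1308,  0.1716, -0.0522]), 'contact_force': array([-0.6246, -0.3941,  0.5807])} tilt [0.0004 0.    ]
{'t': np.float64(11.25), 'tool_pos': array([0.5604, 0.284 , 0.2227]), 'wrist_torque': array([-0.1913,  0.1851, -0.0253]), 'contact_force': array([-1.4121, -1.2608,  1.3625])} tilt [0.0003 0.    ]
{'t': np.float64(11.3), 'tool_pos': array([0.5604, 0.284 , 0.2227]), 'wrist_torque': array([-0.1747,  0.1966, -0.0346]), 'contact_force': array([-0.8461, -1.6656,  1.0779])} tilt [0.0004 0.    ]
{'t': np.float64(11.35), 'tool_pos': array([0.5604, 0.284 , 0.2227]), 'wrist_torque': array([-0.2389,  0.2099,  0.0121]), 'contact_force': array([-0.4351, -1.3016,  1.2026])} tilt [0.0004 0.    ]
```

Contact with the disc is felt at TCP z ≈ .2228. I'll press on about 2 mm.

Emit:
apply_moves:
  rows: [0, 0, 0.001, 0, 0, 0, 0, 0, 0.002, 0, 0, 0, 0, 0, 0.003, 0, 0, 0, 0, 0, 0.003, 0, 0, 0]

```text
t: 11.75
tool_pos: [0.5605, 0.284, 0.2209]
tool_rot: [2.199, 2.243, 0.001]
contact_force: [-1.3, -1.9, 3.9]
opening: 0.0135
grip_force: 60.1
```

```bash
python3 -c "
from h import *
st()
for i in range(2): ctrl.get_image('side'); st()"
```

```text
{'t': np.float64(11.75), 'tool_pos': array([0.5605, 0.284 , 0.2209]), 'wrist_torque': array([-0.2882,  0.2931, -0.0003]), 'contact_force': array([-1.265 , -1.9059,  3.8908])} tilt [0.0006 0.0001]
{'t': np.float64(11.8), 'tool_pos': array([0.5605, 0.284 , 0.2209]), 'wrist_torque': array([-0.273 ,  0.2732, -0.023 ]), 'contact_force': array([-0.9397, -2.5179,  4.3622])} tilt [0.0006 0.0001]
{'t': np.float64(11.85), 'tool_pos': array([0.5605, 0.284 , 0.2209]), 'wrist_torque': array([-3.285e-01,  2.977e-01, -2.000e-04]), 'contact_force': array([-1.7778, -1.6629,  4.6709])} tilt [0.0006 0.0001]
```

Pressing with about 6 N on the drive. Turning anticlockwise, which is negative about tool z, in steps of about 0.1 rad, with a tiny side-load correction.

Emit:
apply_moves:
  rows: [-0.0004, -0.0003, 0, 0, 0, -0.03, -0.0004, -0.0003, 0, 0, 0, -0.06, -0.0004, -0.0003, 0, 0, 0, -0.09, -0.0004, -0.0003, 0, 0, 0, -0.12, -0.0004, -0.0003, 0, 0, 0, -0.12, -0.0004, -0.0003, 0, 0, 0, -0.12]

```text
t: 12.45
tool_pos: [0.5605, 0.2839, 0.2208]
tool_rot: [1.98, 2.439, 0.002]
contact_force: [0.3, -0.8, 3.5]
opening: 0.0132
grip_force: 60.0
```

Emit:
apply_moves:
  rows: [0, 0, 0, 0, 0, -0.03, 0, 0, 0, 0, 0, -0.06, 0, 0, 0, 0, 0, -0.06, 0, 0, 0, 0, 0, -0.06]

```text
t: 12.85
tool_pos: [0.5604, 0.2839, 0.2208]
tool_rot: [1.863, 2.529, 0.002]
contact_force: [1.1, -1.9, 3.6]
opening: 0.0134
grip_force: 59.9
```

```bash
python3 -c "
from h import *
st()
for i in range(2): ctrl.get_image('side'); st()"
```

```text
{'t': np.float64(12.85), 'tool_pos': array([0.5604, 0.2839, 0.2208]), 'wrist_torque': array([-0.0285, -0.2769,  0.0025]), 'contact_force': array([ 1.1401, -1.8701,  3.6051])} tilt [0.0011 0.0006]
{'t': np.float64(12.9), 'tool_pos': array([0.5604, 0.2839, 0.2208]), 'wrist_torque': array([-0.0271, -0.3034,  0.0116]), 'contact_force': array([ 0.1988, -0.4811,  4.1231])} tilt [0.0011 0.0006]
{'t': np.float64(12.95), 'tool_pos': array([0.5604, 0.2839, 0.2207]), 'wrist_torque': array([ 0.0412, -0.3539,  0.0053]), 'contact_force': array([0.2111, 0.0595, 3.6648])} tilt [0.001  0.0005]
```

Emit:
apply_moves:
  rows: [0, 0, 0, 0, 0, -0.03, 0, 0, 0, 0, 0, -0.06, 0, 0, 0, 0, 0, -0.06, 0, 0, 0, 0, 0, -0.06]

```text
t: 13.35
tool_pos: [0.5602, 0.2838, 0.2206]
tool_rot: [1.742, 2.614, 0.001]
contact_force: [-0.1, 0.9, 4.1]
opening: 0.0131
grip_force: 59.9
```

Emit:
apply_moves:
  rows: [0, 0, 0, 0, 0, -0.03, 0, 0, 0, 0, 0, -0.06, 0, 0, 0, 0, 0, -0.06, 0, 0, 0, 0, 0, -0.06]

```text
t: 13.75
tool_pos: [0.5601, 0.2838, 0.2205]
tool_rot: [-1.617, -2.693, -0.0]
contact_force: [0.7, 0.1, 3.9]
opening: 0.0132
grip_force: 60.0
```

Emit:
apply_moves:
  rows: [0, 0, 0, 0, 0, -0.03, 0, 0, 0, 0, 0, -0.06, 0, 0, 0, 0, 0, -0.06, 0, 0, 0, 0, 0, -0.06]

```text
t: 14.15
tool_pos: [0.5601, 0.2837, 0.2205]
tool_rot: [-1.489, -2.767, 0.0]
contact_force: [1.7, -0.8, 4.1]
opening: 0.0131
grip_force: 60.0
```

Emit:
apply_moves:
  rows: [0, 0, 0, 0, 0, -0.03, 0, 0, 0, 0, 0, -0.06, 0, 0, 0, 0, 0, -0.06, 0, 0, 0, 0, 0, -0.06]

```text
t: 14.55
tool_pos: [0.5602, 0.2838, 0.2205]
tool_rot: [1.357, 2.833, 0.0]
contact_force: [0.9, 0.5, 2.9]
opening: 0.0127
grip_force: 59.8
```

Emit:
apply_moves:
  rows: [0, 0, 0, 0, 0, -0.03, 0, 0, 0, 0, 0, -0.06, 0, 0, 0, 0, 0, -0.06, 0, 0, 0, 0, 0, -0.06]

```text
t: 14.95
tool_pos: [0.5601, 0.2836, 0.22]
tool_rot: [-1.222, -2.894, 0.001]
contact_force: [2.0, -0.1, 0.2]
opening: 0.0128
grip_force: 59.5
```

Emit:
apply_moves:
  rows: [0, 0, 0, 0, 0, -0.03, 0, 0, 0, 0, 0, -0.06, 0, 0, 0, 0, 0, -0.06, 0, 0, 0, 0, 0, -0.06]

```text
t: 15.35
tool_pos: [0.56, 0.2836, 0.2198]
tool_rot: [-1.084, -2.948, 0.001]
contact_force: [3.5, 0.3, -3.0]
opening: 0.0131
grip_force: 59.2
```

```bash
python3 -c "
from h import *
st()
for i in range(2): ctrl.get_image('side'); st()"
```

```text
{'t': np.float64(15.35), 'tool_pos': array([0.56  , 0.2836, 0.2198]), 'wrist_torque': array([ 0.1359, -0.8191, -0.0379]), 'contact_force': array([ 3.4623,  0.3147, -3.0188])} tilt [-0.0003 -0.0003]
{'t': np.float64(15.4), 'tool_pos': array([0.5601, 0.2836, 0.2198]), 'wrist_torque': array([ 0.0949, -0.8385,  0.0058]), 'contact_force': array([ 3.7644,  0.1266, -3.1945])} tilt [-0.0003 -0.0003]
{'t': np.float64(15.45), 'tool_pos': array([0.56  , 0.2836, 0.2198]), 'wrist_torque': array([ 0.135 , -0.8557,  0.0215]), 'contact_force': array([ 3.921 ,  0.6061, -2.9526])} tilt [-0.0003 -0.0003]
```

The vertical force has dropped from +4 to -3 N, so the tang has dropped into the slot at a yaw of about .87 rad. A light side load toward +x needs a shift of about 0.8 mm while I sink slowly.

Emit:
apply_moves:
  rows: [-0.001, 0.0009, 0, 0, 0, 0, -0.001, 0.0009, 0, 0, 0, 0, -0.001, 0.0009, 0.0015, 0, 0, 0, -0.001, 0.0009, 0.003, 0, 0, 0, -0.001, 0.0009, 0.0045, 0, 0, 0, -0.001, 0.0009, 0.0045, 0, 0, 0, -0.001, 0.0009, 0.0045, 0, 0, 0]

```text
t: 16.15
tool_pos: [0.5606, 0.2837, 0.2175]
tool_rot: [-1.081, -2.949, 0.001]
contact_force: [-0.5, 0.3, -1.6]
opening: 0.0131
grip_force: 59.3
```

```bash
python3 -c "
from h import *
st()
for i in range(2): ctrl.get_image('side'); st()"
```

```text
{'t': np.float64(16.15), 'tool_pos': array([0.5606, 0.2837, 0.2175]), 'wrist_torque': array([-0.0458,  0.1149,  0.0072]), 'contact_force': array([-0.4888,  0.269 , -1.6203])} tilt [-0.0009 -0.0003]
{'t': np.float64(16.2), 'tool_pos': array([0.5607, 0.2837, 0.2176]), 'wrist_torque': array([-0.0867,  0.0389, -0.0533]), 'contact_force': array([ 0.268 , -0.3274, -2.1188])} tilt [-0.0008 -0.0002]
{'t': np.float64(16.25), 'tool_pos': array([0.5607, 0.2837, 0.2177]), 'wrist_torque': array([-0.0002,  0.0283,  0.0029]), 'contact_force': array([-1.0366, -0.1097, -2.2321])} tilt [-0.0007 -0.0002]
```

Emit:
apply_moves:
  rows: [0, 0, 0.0015, 0, 0, 0, 0, 0, 0.003, 0, 0, 0, 0, 0, 0.0045, 0, 0, 0, 0, 0, 0.0045, 0, 0, 0, 0, 0, 0.0045, 0, 0, 0]

```text
t: 16.75
tool_pos: [0.5608, 0.2837, 0.2149]
tool_rot: [-1.081, -2.949, 0.0]
contact_force: [-0.3, -0.2, -2.2]
opening: 0.0131
grip_force: 59.3
```

```bash
python3 -c "
from h import *
st()
for i in range(2): ctrl.get_image('side'); st()"
```

```text
{'t': np.float64(16.75), 'tool_pos': array([0.5608, 0.2837, 0.2149]), 'wrist_torque': array([-0.191 ,  0.0944, -0.056 ]), 'contact_force': array([-0.3227, -0.243 , -2.216 ])} tilt [-0.0003 -0.0002]
{'t': np.float64(16.8), 'tool_pos': array([0.5608, 0.2837, 0.2149]), 'wrist_torque': array([-0.1901,  0.0828,  0.0019]), 'contact_force': array([-0.501 , -0.5489, -2.1946])} tilt [-0.0003 -0.0002]
{'t': np.float64(16.85), 'tool_pos': array([0.5608, 0.2837, 0.2149]), 'wrist_torque': array([-0.1558,  0.0061,  0.054 ]), 'contact_force': array([-0.1885, -0.3057, -2.614 ])} tilt [-0.0003 -0.0002]
```

Emit:
apply_moves:
  rows: [0, 0, 0.001, 0, 0, 0, 0, 0, 0.001, 0, 0, 0, 0, 0, 0.001, 0, 0, 0]

```text
t: 17.15
tool_pos: [0.5609, 0.2837, 0.2148]
tool_rot: [1.082, 2.949, -0.0]
contact_force: [-2.4, -1.6, -0.0]
opening: 0.0135
grip_force: 59.6
```

Emit:
apply_moves:
  rows: [0, 0, 0.0008, 0, 0, 0, 0, 0, 0.0008, 0, 0, 0, 0, 0, 0.0008, 0, 0, 0]

```text
t: 17.45
tool_pos: [0.561, 0.2837, 0.2148]
tool_rot: [1.082, 2.949, 0.0]
contact_force: [-3.3, -2.1, 4.4]
opening: 0.013
grip_force: 60.3
```

The z reading stays at .2148 while the force rises to +4 N, so the collar is seated. Releasing and rising.

Emit:
apply_moves:
  rows: [0, 0, 0, 0, 0, 0, 0, 0, 0, 0, 0, 0, 0, 0, 0, 0, 0, 0, 0, 0, 0, 0, 0, 0, 0, 0, 0, 0, 0, 0, 0, 0, 0, 0, 0, 0]
  grip: 0.5

```text
t: 18.05
tool_pos: [0.5609, 0.2838, 0.214]
tool_rot: [1.082, 2.95, 0.0]
contact_force: [-0.6, -0.0, -0.4]
opening: 0.0426
grip_force: 0.0
```

Emit:
apply_moves:
  rows: [0, 0, -0.02, 0, 0, 0, 0, 0, -0.05, 0, 0, 0, 0, 0, -0.1, 0, 0, 0, 0, 0, -0.16, 0, 0, 0, 0, 0, -0.22, 0, 0, 0, 0, 0, -0.28, 0, 0, 0, 0, 0, -0.28, 0, 0, 0, 0, 0, -0.28, 0, 0, 0]

```text
t: 18.85
tool_pos: [0.5613, 0.2839, 0.3857]
tool_rot: [1.08, 2.946, 0.006]
contact_force: [-1.0, -0.2, -0.3]
opening: 0.0429
grip_force: 0.0
```

```bash
python3 - <<'E'
from h import *
st(); im,d,W=cloud("side"); V=W.reshape(-1,3)
m=(np.hypot(V[:,0]-.56,V[:,1]-.283)<.02)&(V[:,2]>.14)&(V[:,2]<.2); print("head zmax",np.percentile(V[m][:,2],[50,95,99]).round(4))
a=cv2.resize(im[250:410,220:350],None,fx=3.5,fy=3.5); b=cv2.resize(im[140:360,180:380],None,fx=1,fy=1); c=np.zeros((560,700,3),np.uint8); c[:560,:455]=a[:560]; c[:220,460:660]=b; cv2.imwrite("pics/end.png",c)
E
```

```text
{'t': np.float64(18.85), 'tool_pos': array([0.5613, 0.2839, 0.3857]), 'wrist_torque': array([-0.0233, -0.0064,  0.0107]), 'contact_force': array([-0.9555, -0.1926, -0.257 ])} tilt [0.0051 0.0019]
head zmax [0.1654 0.1754 0.1761]
```

View pics/end.png

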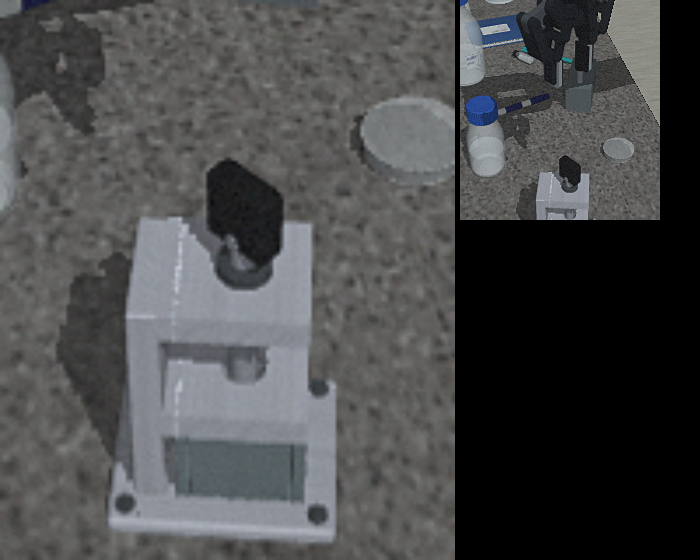

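The collar sits flat on the upper bearing at (243,270), the shaft passes into the lower bearing at (245,365), and the head top is at z ≈ .175 as expected. The dish and bottle are in place and the gripper is clear. Handing in.

```bash
python3 -c "
from station import ctrl
print(ctrl.finish_job())"
```

```text
the job is handed in; nothing more can be done
None
```

The spindle is through both bearings with its tang in the drive slot and its collar home on the upper bearing, and the job is handed in (verdict not shown); the gripper most likely knocked over the turquoise look-alike at pick-up, and it now lies on the worktop, while the dish and bottle look unmoved in the last picture and the pin was upright in its bore after the grasp.

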